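Nest three shield shells on the sprung hook

TASK

Hang the three aluminium shells on the steel hook by the holes in their backs, the largest first, then the middle one, then the smallest, so that each nests inside the one before. Press each one fully home until you feel the sprung stop behind the pack give a little, gently and never hard. At the end all three hang level on the rod, snug against one another and against the stop, with everything else left where it was.

Things in the scene. Friction and masses are not known exactly. Their poses are not given: they have to be found in the camera images.
- large: LARGEST bare aluminium shell, an upright tray open at front (-x) and top: 112 mm wide (y), 36 mm deep, 106 mm high plus a narrow ear on top. All walls 4 mm: back plate with its rear face at x = 0, side flanges up to z = 98 mm and a bottom flange forward of it. Inside width 104 mm. Origin: middle of the rear face's lower edge; z up. About 220 g, give or take 30 percent. Stands on the table, rear turned roughly away from the robot.
- middle: MIDDLE bare aluminium shell, an upright tray open at front (-x) and top: 96 mm wide (y), 34 mm deep, 94 mm high plus a narrow ear on top. All walls 4 mm: back plate with its rear face at x = 0, side flanges up to z = 86 mm and a bottom flange forward of it. Inside width 88 mm; 4 mm play each side in the largest. Origin: middle of the rear face's lower edge; z up. About 180 g, give or take 30 percent. Stands on the table, rear turned roughly away from the robot.
- small: SMALLEST (tallest ear) bare aluminium shell, an upright tray open at front (-x) and top: 80 mm wide (y), 32 mm deep, 82 mm high plus a narrow ear on top. All walls 4 mm: back plate with its rear face at x = 0, side flanges up to z = 74 mm and a bottom flange forward of it. 4 mm play each side in the middle one. Origin: middle of the rear face's lower edge; z up. About 150 g, give or take 30 percent. Stands on the table, rear turned roughly away from the robot.
- large_eye (a point): Where the rod's axis passes through the rear face when the largest shell hangs: 78 mm above its lower edge. The back plate has a house-shaped hole here, 26 mm wide, 34 mm high, from 27 mm below this point to a 90 degree peak 7 mm above it. Axes as the shell's.
- middle_eye (a point): Where the rod's axis passes through the rear face when the middle shell hangs: 66 mm above its lower edge. The back plate has a house-shaped hole here, 26 mm wide, 34 mm high, from 27 mm below this point to a 90 degree peak 7 mm above it. Axes as the shell's.
- small_eye (a point): Where the rod's axis passes through the rear face when the smallest shell hangs: 54 mm above its lower edge. The back plate has a house-shaped hole here, 26 mm wide, 34 mm high, from 27 mm below this point to a 90 degree peak 7 mm above it. Axes as the shell's.
- large_ear (a point): Top of the largest shell's ear, mid-thickness (shell x = -2 mm), 130 mm above its lower edge. The ear is 28 mm wide, 4 mm thick, and stands 24 mm up from the back plate: the place to grip, fingers before and behind it. When nested, the next ear stands 33 mm higher, so fingers up to 30 mm below its top clear this one.
- middle_ear (a point): Top of the middle shell's ear, mid-thickness (shell x = -2 mm), 151 mm above its lower edge. The ear is 28 mm wide, 4 mm thick, and stands 57 mm up from the back plate: the place to grip, fingers before and behind it. When nested, the next ear stands 33 mm higher, so fingers up to 30 mm below its top clear this one.
- small_ear (a point): Top of the smallest shell's ear, mid-thickness (shell x = -2 mm), 172 mm above its lower edge. The ear is 28 mm wide, 4 mm thick, and stands 90 mm up from the back plate: the place to grip, fingers before and behind it. When nested, the next ear stands 33 mm higher, so fingers up to 30 mm below its top clear this one.
- hook: Hook stand, fixed: wooden foot 120 x 160 x 20 mm, plywood post 35 x 60 mm, 170 mm high, front face at x = 0. Origin on the table below the middle of that face; z up. From it a level steel rod of 10 mm diameter runs 115 mm to -x (roughly at the robot) at z = 150 mm, then turns up at 45 degrees to a round tip centred at x = -123, z = 158 mm.
- rod (a point): Point on the rod's axis where the straight part ends at the front (hook x = -115 mm, z = 150 mm); axes as the hook's. Shells go over the tip from the front, rear first. Past the upturned tip a shell's eye must ride 8 to 30 mm above this axis, along the straight rod 0 to 22 mm: 15 mm suits both. The rod is rigid: over 20 N on it is too hard, so set a shell down on it by feel or let go 1 to 3 mm above.
- stop: Grey fixed block at the rod's root; origin on the rod's axis at the post's front face, axes as the hook's. It carries the sprung stop: a black rubber disc of 48 mm round the rod, facing the robot, on a brass sleeve. The sleeve was set by hand: the disc's face is 42 to 67 mm before the post, NOT measured, to be felt. It gives 1 mm per 2.5 N, 12 mm at most; 5 to 8 N is a good push, over 20 N too hard.
- screwdriver: Screwdriver lying on the table; origin under its middle. A bystander, to be left alone; origin at its underside.
- jar: Clear screw jar with white cap, 52 mm across, 55 mm high. A bystander, to be left alone; origin at its underside.
- scrap: Flat piece of plywood 90 x 45 x 20 mm. A bystander, to be left alone; origin at its underside.
- pliers: Pliers with red handles, 160 mm long. A bystander, to be left alone; origin at its underside.
- meter: Blue hand-held meter 130 x 75 x 38 mm. A bystander, to be left alone; origin at its underside.
- spool: Orange spool on end, 60 mm across, 40 mm high. A bystander, to be left alone; origin at its underside.
There are look-alikes about, which are no part of the job. Leave any brown or pink look-alike of the middle alone.

How it is judged (in metres and radians):
On the way, in this order (a step that is already met when the one before it is completed fails the run):
1. the largest shell is on the rod and pressed onto the sprung stop with more than 2.5 N (contact force between large and stop above 2.5 N and y of large_eye in the frame of rod between -0.008 and 0.008 m and z of large_eye in the frame of rod between -0.004 and 0.024 m and x of large_eye in the frame of rod above 0.02 m), for 0.15 s.
2. the middle shell is on the rod inside the largest, pressed onto it with more than 2.5 N, and the largest bears on the stop with more than 1.5 N (contact force between middle and large above 2.5 N and contact force between large and stop above 1.5 N and x of middle_eye in the frame of large between -0.01 and -0.002 m and y of middle_eye in the frame of rod between -0.008 and 0.008 m and z of middle_eye in the frame of rod between -0.004 and 0.024 m and x of middle_eye in the frame of rod above 0.02 m), for 0.15 s.
3. the smallest shell is on the rod inside the middle one, pressed onto it with more than 2.5 N, and the largest bears on the stop with more than 1.5 N (contact force between small and middle above 2.5 N and contact force between large and stop above 1.5 N and x of small_eye in the frame of middle between -0.01 and -0.002 m and y of small_eye in the frame of rod between -0.008 and 0.008 m and z of small_eye in the frame of rod between -0.004 and 0.024 m and x of small_eye in the frame of rod above 0.02 m), for 0.15 s.
At the end, for the whole second after the job is handed in: All three hang on the rod at rest (eyes within 8 mm sideways, -4 to +5 mm in height, 20 mm or more behind the bend), upright within 0.12 rad, square within 0.15; the largest touches the stop (0.05 N or more); rear faces of largest, middle, smallest follow at 2 to 7 mm (4 is touching) (y of large_eye in the frame of rod between -0.008 and 0.008 m and z of large_eye in the frame of rod between -0.004 and 0.005 m and x of each of large_eye, middle_eye, small_eye in the frame of rod above 0.02 m and angle between each of large, middle, small's own z axis and vertical below 0.12 rad and linear speed of each of large, middle, small below 0.02 m/s and angle between the x axis of each of large, middle, small and the x axis of hook, either way round below 0.15 rad and y of middle_eye in the frame of rod between -0.008 and 0.008 m and z of middle_eye in the frame of rod between -0.004 and 0.005 m and y of small_eye in the frame of rod between -0.008 and 0.008 m and z of small_eye in the frame of rod between -0.004 and 0.005 m and contact force between large and stop above 0.05 N and x of middle_eye in the frame of large between -0.007 and -0.002 m and x of small_eye in the frame of middle between -0.007 and -0.002 m).
It fails at once if a shell is pushed against the hook or its stop with more than 20 N (contact force between any of large, middle, small and hook above 20 N).
It fails at once if a shell is pushed against another with more than 20 N (contact force between any of middle, small and large above 20 N or contact force between small and middle above 20 N).
It fails at once if a bystander (screwdriver, jar, plywood scrap, pliers, meter, spool) is moved by more than 30 mm (distance of any of screwdriver, jar, scrap, pliers, meter, spool from where it was at the start of the episode above 0.03 m).
It also fails if it takes over 72 s, if anything falls off the work surface, if the arm or the gripper's body presses on something with over 40 N, if the wrist force passes 120 N, or if a joint passes its speed limit or range.

ROBOT

A 7-joint arm with a two-finger parallel gripper is mounted at the origin on the work surface. World frame = base frame: x ahead of the robot, y to its left, z up, the work surface at z = 0. Lengths are in mm, angles in rad, forces in N, time in s.
With the tool pointing down it reaches from about 425 to 950 mm from the base axis. Payload 16.7 kg.
Tool frame: the origin (TCP) lies at the very end of the fingers, on their centre line; the grasp point (between the pads) lies 19 mm behind it; y points along the fingers, z is the direction in which the jaws open and shut, and the axes are right-handed (so a half turn about y gives the same grasp; the last joint's range is limited). The gripper opens to 94 mm and grips with 3 to 60 N. Pads are 16 mm wide; open, the fingers measure 119 mm over their backs; the gripper's body (75 mm by 177 mm) begins 78 mm behind the grasp point.
Start: joints at [0.994, 0.426, 0.074, 1.606, -0.034, 1.111, -0.067], TCP at [280.003, -614.144, 205.467] pointing down, gripper open.
Joint ranges: [-2.85, 2.85], [-0.5, 2.14], [-1.23, 1.37], [0.21, 2.46], [-1.02, 4.16], [0.16, 2.05], [-2.73, 2.73]. Speed limits (rad/s): [1.89, 1.89, 2.39, 2.39, 3.01, 3.01, 3.01].

INTERFACE

Orientations are given as a rotation vector (axis times angle).
In Python, from station import r, eoat, kin, get_image, job, look_for, cut_out, tip_of, readout gives the robot as it stands. The module is installed in compiled form; this text tells all that it offers. Calls block until the motion is done:
- r.goto(position, orientation): joint-space move of the TCP to a pose.
- r.move_l(position, orientation=None, rate=150, guard=None): straight line of the TCP; orientation=None keeps the orientation; rate is the mean speed in mm/s. With guard (N) it stops when the force on the tool has changed by that much, and returns True; else False.
- r.move_j(angles): joint-space move.
- eoat.ungrasp() and eoat.close_gripper(grasp_force=None): open the fingers fully, or close them until they stop; grasp_force is the grip in N (None keeps the last).
- r.pause(seconds).
- kin.solve_ik(position, orientation): joint angles nearest the present ones, or None.
- get_image(name): name is "scene" or "side" or "wrist"; returns a dict with "pixels" (480x640x3 uint8, red, green, blue), "intrinsics" (3x3 intrinsics, pixels), "k1" (the pictures are not rectified: a ray, as slopes to the right and down, at radius r is drawn at 1 + k1 r^2 times it, then the intrinsics apply), "R" (3x3) and "t" (3): a world point X has camera coordinates R X + t. Camera axes: x right, y down, z forward; pixel columns grow to the right and rows downward; lengths in mm; the calibration is good to about 2 mm. A picture is of the moment at which its call begins. There is no depth.
A pose or a line that the arm cannot do raises r.IKError and nothing moves.
- job.sign_off(): hands the job in, once; it reports no verdict.
Trained networks look in the newest picture that a camera, given by its name, has taken for a name from the list of things; names that differ only in an ending like _2 or _b are one class to them, and where a whole thing is asked for, a point or a joint stands for the part that bears it (a point fixed in the world has none). Each returns a list of dicts, best first, with "p" (0 to 1); they miss things now and then, are a little off and sometimes report something else, mostly with a low value. They report only what shows in the picture. A call takes as long as a camera call. They do not tell look-alikes from the thing itself.
- look_for(query, camera): "box" ([left, top, width, height] as shares, 0 to 1, of the picture: columns of its width, rows of its height, round what is visible of it).
- cut_out(query, camera): "pixels" (480x640 bool, what is visible of it) and "box" ([left, top, width, height] as shares, 0 to 1, of the picture: columns of its width, rows of its height, round what is visible of it).
- tip_of(query, camera): "point" ([column, row] as shares, 0 to 1, of the picture: columns of its width, rows of its height: a listed point, or the origin of a listed thing).
Readings, each from a call of its own:
- readout.current_t(): time.
- readout.current_q(): joint angles.
- readout.current_joint_velocities(): joint speeds.
- readout.current_joint_torque(): joint torques, N m.
- readout.current_tool_pos(): TCP position.
- readout.current_eef_rot(): TCP orientation.
- readout.current_force(): force on the tool from outside, world axes, zero at the start.
- readout.current_moment(): the same for the moment, N m.
- readout.current_gripper_width(): opening from 0.0 (shut) to 1.0 (fully open).
Only numpy, scipy, OpenCV 4.12 (cv2) and the standard library are available. Lean on these libraries where they do the work, as an engineer would, in place of code of your own. Each camera call takes 0.05 s, during which the arm holds its last target. There are 200 camera calls.

## Working session

There is one attempt and no reset: what is moved stays moved. The work goes in short steps, each a Python script; the robot and the scene stay as the last script left them, time stands still between calls to the robot, and variables do not carry over. Pictures are saved under pics/ and viewed, about 8 in all and at most 12, crops included, and the job is handed in when it is done.

```bash
mkdir -p pics
cat > h.py <<'E'
import numpy as np, cv2
from station import *
from scipy.spatial.transform import Rotation as Ro
def ray(im,u,v):
    K=im["intrinsics"];k=im["k1"]
    d=np.array([(u-K[0][2])/K[0][0],(v-K[1][2])/K[1][1]]);s=d.copy()
    for _ in range(20): s=d/(1+k*(s@s))
    R=np.array(im["R"]);t=np.array(im["t"])
    return -R.T@t, R.T@np.array([s[0],s[1],1.])
def onz(im,u,v,z):
    c,d=ray(im,u,v); return c+d*(z-c[2])/d[2]
def proj(im,X):
    p=np.array(im["R"])@np.array(X,float)+np.array(im["t"]);s=p[:2]/p[2]
    s=s*(1+im["k1"]*(s@s));K=im["intrinsics"]
    return np.array([K[0][0]*s[0]+K[0][2],K[1][1]*s[1]+K[1][2]])
def tri(rays):
    A=np.zeros((3,3));b=np.zeros(3)
    for c,d in rays:
        d=d/np.linalg.norm(d);P=np.eye(3)-np.outer(d,d);A+=P;b+=P@c
    X=np.linalg.solve(A,b)
    return X,[np.linalg.norm(np.cross(X-c,d/np.linalg.norm(d))) for c,d in rays]
def save(im,n): cv2.imwrite(f"pics/{n}.png",cv2.cvtColor(im["pixels"],cv2.COLOR_RGB2BGR))
E
python3 - <<'E'
from h import *
print(readout.current_eef_rot())
for cam in("scene","side"):
    im=get_image(cam);save(im,cam)
    print(cam,"cam at",np.round(-np.array(im["R"]).T@np.array(im["t"])),np.round(im["R"],2).tolist())
    for q in["large","middle","small","large_ear","middle_ear","small_ear","large_eye","middle_eye","small_eye","hook","rod","stop"]:
        print(q,[(round(d["p"],2),np.round(np.array(d["point"])*[640,480],1).tolist()) for d in tip_of(q,cam)[:4]])
E
```

```text
[-0.4316061   1.98647835 -1.98401494]
scene cam at [1261. -168.  937.] [[0.23, 0.97, -0.01], [0.71, -0.17, -0.68], [-0.67, 0.15, -0.73]]
large [(0.91, [204.4, 343.5]), (0.66, [444.2, 222.0]), (0.52, [194.3, 315.0])]
middle [(0.97, [431.8, 216.3]), (0.76, [368.7, 219.0]), (0.64, [435.7, 265.6]), (0.46, [191.4, 305.2])]
small [(0.87, [198.0, 289.5])]
large_ear [(0.63, [189.2, 305.4]), (0.52, [436.5, 267.3])]
middle_ear [(0.74, [373.9, 176.7]), (0.66, [443.5, 173.6]), (0.55, [445.3, 220.0])]
small_ear [(0.59, [434.2, 266.0])]
large_eye [(0.75, [199.1, 319.7]), (0.71, [204.1, 340.7]), (0.64, [348.5, 302.5])]
middle_eye [(0.92, [435.4, 201.9]), (0.89, [444.4, 246.3]), (0.55, [369.4, 199.9])]
small_eye [(0.9, [195.2, 277.9])]
hook [(0.8, [342.2, 341.9])]
rod [(0.7, [468.2, 319.7]), (0.61, [331.4, 262.1])]
stop [(0.74, [346.3, 302.9])]
side cam at [485. 634. 853.] [[-1.0, -0.04, -0.0], [-0.03, 0.75, -0.66], [0.03, -0.66, -0.75]]
large [(0.62, [288.3, 192.9]), (0.49, [302.8, 392.6]), (0.34, [235.6, 236.1])]
middle [(0.96, [302.6, 393.9]), (0.78, [389.8, 428.9]), (0.57, [397.6, 345.8])]
small [(0.59, [340.6, 195.9])]
large_ear [(0.83, [287.8, 162.2])]
middle_ear [(0.95, [402.3, 395.7]), (0.8, [303.5, 363.0]), (0.77, [412.4, 307.9])]
small_ear [(0.73, [341.2, 144.4])]
large_eye [(0.94, [285.5, 174.1])]
middle_eye [(0.71, [406.7, 328.6]), (0.55, [300.7, 382.9]), (0.55, [396.4, 416.8])]
small_eye [(0.86, [340.7, 182.2])]
hook [(0.58, [242.4, 277.4])]
rod [(0.6, [282.4, 238.3])]
stop [(0.84, [234.1, 235.8])]
```

View pics/scene.png

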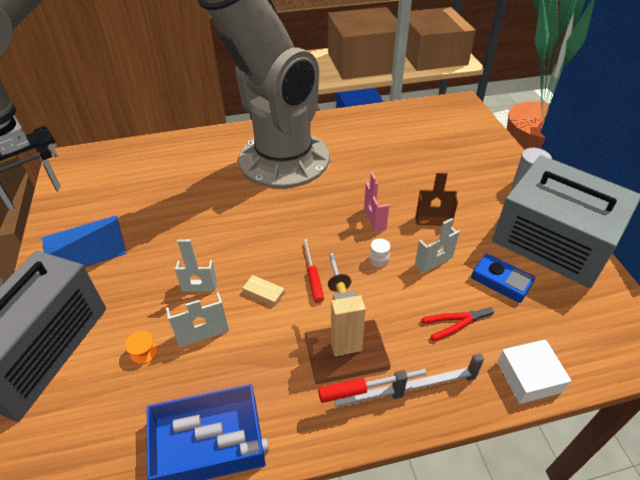

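View pics/side.png

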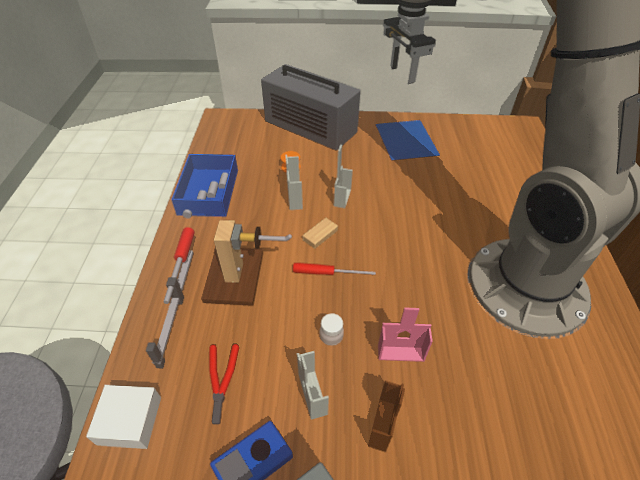

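Scene: the aluminium shells are the large at about (198,325), the small (tall ear) at (195,270) and the middle at (437,250). The pink (375,205) and brown (437,200) ones are look-alikes. The hook post is at (347,325), with the rod running to (333,258). In side: large (293,185), small (342,180), middle (312,385), rod tip (290,237). Next I'll fit the known geometry to the masks.

```bash
cat > fit.py <<'E'
from h import *
from scipy.optimize import minimize
DIM=dict(large=(112,36,106,98,78,130),middle=(96,34,94,86,66,151),small=(80,32,82,74,54,172))
def box(x0,x1,y0,y1,z0,z1): return [(x,y,z) for x in(x0,x1) for y in(y0,y1) for z in(z0,z1)]
def prism(poly): return [(x,y,z) for x in(-4,0) for y,z in poly]
def shell(n):
    w,d,h,f,e,t=DIM[n];a=w/2;P=[]
    P+=[box(-d,0,-a,-a+4,0,f),box(-d,0,a-4,a,0,f),box(-d,0,-a,a,0,4)]
    P+=[prism([(-a,0),(a,0),(a,e-27),(-a,e-27)])]
    for s in(-1,1): P+=[prism([(s*13,0),(s*a,0),(s*a,h),(s*13,h)]),prism([(s*13,e-6),(0,e+7),(0,h),(s*13,h)])]
    return P+[prism([(-14,h-1),(14,h-1),(14,t),(-14,t)])]
def hookm(off=0):
    P=[box(0,35,-30,30,0,170),box(off-60,off+60,-80,80,0,20)]
    return P+[box(-115,0,-5,5,145,155),box(-126,-112,-5,5,148,163)]
def raster(im,parts,p):
    m=np.zeros((480,640),np.uint8);c,s=np.cos(p[2]),np.sin(p[2])
    for q in parts:
        uv=np.array([proj(im,(p[0]+c*x-s*y,p[1]+s*x+c*y,z)) for x,y,z in q],np.float32)
        cv2.fillConvexPoly(m,np.round(cv2.convexHull(uv)*16).astype(np.int32),255,cv2.LINE_AA,4)
    return cv2.GaussianBlur(m.astype(np.float32)/255,(0,0),1.2)
def fit(views,parts,x0,yaws):
    T=[cv2.GaussianBlur(m.astype(np.float32),(0,0),1.2) for _,m in views]
    f=lambda q:sum(np.abs(raster(i,parts,(q[0],q[1],q[2]/100))-t).sum()/t.sum() for (i,_),t in zip(views,T))
    rs=[minimize(f,[*x0,y*100],method="Nelder-Mead",options=dict(initial_simplex=[[x0[0],x0[1],y*100],[x0[0]+12,x0[1],y*100],[x0[0],x0[1]+12,y*100],[x0[0],x0[1],y*100+15]],maxiter=150,xatol=.05,fatol=1e-4)) for y in yaws]
    r_=min(rs,key=lambda a:a.fun);q=r_.x
    return np.array([q[0],q[1],q[2]/100]),r_.fun
E
cat > a.py <<'E'
from fit import *
ims={c:get_image(c) for c in("scene","side")}
C=dict(large=((198,325),(293,185)),middle=((437,250),(312,385)),small=((195,270),(342,180)),hook=((347,325),(235,260)))
ov={c:ims[c]["pixels"].copy() for c in ims};out={}
for n in C:
    V=[]
    for c,u in zip(ims,C[n]):
        ds=[d for q in ((n,) if n=="hook" else ("large","middle","small")) for d in cut_out(q,c)]
        best=min(ds,key=lambda d:np.hypot(*(np.argwhere(d["pixels"]).mean(0)[::-1]-u)))
        m=best["pixels"];print(n,c,round(best["p"],2),m.sum(),np.argwhere(m).mean(0)[::-1].round())
        V.append((ims[c],m))
    x0=tri([ray(ims[c],*np.argwhere(m).mean(0)[::-1]) for c,(_,m) in zip(ims,V)])[0][:2]
    parts=hookm() if n=="hook" else shell(n)
    p,e=fit(V,parts,x0,(-.8,-.4,0,.4,.8));print(n,p.round(3),round(e,3));out[n]=p.tolist()
    if n=="hook":
        for off in(-30,30,-15,15,17.5):
            p,e=fit(V,hookm(off),x0,(-.3,0,.3));print(off,p.round(3),round(e,3))
    for c,(i,m) in zip(ims,V):
        a=(raster(i,parts,out[n])>.5).astype(np.uint8)
        cv2.drawContours(ov[c],cv2.findContours(a,cv2.RETR_LIST,cv2.CHAIN_APPROX_NONE)[0],-1,(255,0,255),1)
import json;json.dump(out,open("p.json","w"))
a=np.hstack([cv2.resize(ov["scene"][160:400,150:480],None,fx=1.2,fy=1.2),cv2.resize(ov["side"][130:430,200:430],(331,432))[:288]])
save(dict(pixels=a),"ov")
E
python3 a.py
```

```text
large scene 0.76 1746 [199. 322.]
large side 0.66 717 [294. 184.]
large [ 6.02155e+02 -2.88143e+02  1.30000e-01] 0.284
middle scene 0.88 1239 [438. 248.]
middle side 0.96 1251 [312. 386.]
middle [5.21953e+02 2.94493e+02 3.50000e-01] 0.198
small scene 0.92 1435 [193. 270.]
small side 0.87 645 [342. 184.]
small [ 4.63452e+02 -2.91558e+02 -1.57000e-01] 0.205
hook scene 0.57 5560 [346. 338.]
hook side 0.8 4104 [236. 265.]
hook [ 7.09616e+02  5.55400e+00 -3.20000e-02] 0.35
-30 [ 7.38107e+02  4.75700e+00 -2.40000e-02] 0.648
30 [ 6.81828e+02  7.10600e+00 -1.70000e-02] 0.223
-15 [ 7.24179e+02  5.11000e+00 -2.60000e-02] 0.495
15 [ 6.95358e+02  6.32900e+00 -2.00000e-02] 0.221
17.5 [ 6.93041e+02  6.46600e+00 -2.10000e-02] 0.205
```

```bash
cat > b.py <<'E'
from fit import *
import json
ims={c:get_image(c) for c in("scene","side")}
V=[(ims[c],cut_out("hook",c)[0]["pixels"]) for c in ims]
P=json.load(open("p.json"));best=None
for off in(20,22.5,25):
    extra=[box(-20,0,-20,20,130,170)]
    p,e=fit(V,hookm(off),(693,6),(-.02,));print(off,p.round(3),round(e,3))
    if best is None or e<best[1]: best=(p,e,off)
P["hook"]=best[0].tolist();json.dump(P,open("p.json","w"))
t=[]
for c in ims:
    A=cv2.resize(ims[c]["pixels"],None,fx=2,fy=2,interpolation=cv2.INTER_CUBIC)
    for n in P:
        a=cv2.resize(raster(ims[c],hookm(best[2]) if n=="hook" else shell(n),P[n]),None,fx=2,fy=2)>.5
        cv2.drawContours(A,cv2.findContours(a.astype(np.uint8),cv2.RETR_LIST,cv2.CHAIN_APPROX_NONE)[0],-1,(255,0,255),1)
    t.append(A)
a,b=t
a1=np.vstack([a[450:700,320:480],a[430:550,820:980][:, :160]])
save(dict(pixels=np.hstack([a[460:770,310:480],a[480:790,600:790],b[280:590,400:720]])),"ov2")
E
python3 b.py
```

```text
20 [ 6.91485e+02  6.00300e+00 -2.30000e-02] 0.208
22.5 [ 6.89489e+02  6.12400e+00 -2.20000e-02] 0.207
25 [ 6.8741e+02  6.3580e+00 -2.3000e-02] 0.214
```

View pics/ov2.png

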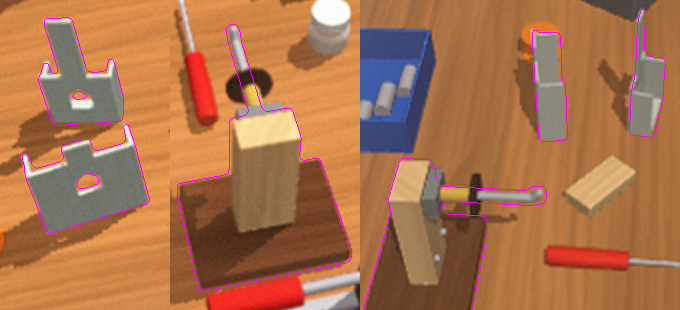

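The overlay matches within a pixel or two on both shells and on the hook. Next I'll go above the large ear and take a close look.

```bash
cat >> h.py <<'E'
def ori(yaw,flip=False):
    c,s=np.cos(yaw),np.sin(yaw)
    if flip:c,s=-c,-s
    return Ro.from_matrix(np.array([[s,0,c],[-c,0,s],[0,-1,0]])).as_rotvec()
E
cat > look.py <<'E'
import sys;from fit import *;import json
n=sys.argv[1];dz=float(sys.argv[2]);P=json.load(open("p.json"));p=np.array(P[n])
t0=readout.current_t()
e=np.array([p[0]-2*np.cos(p[2]),p[1]-2*np.sin(p[2]),DIM[n][5]+dz])
cur=Ro.from_rotvec(readout.current_eef_rot()).as_matrix();print(cur.round(2).tolist())
fl=False
r.goto(e,ori(p[2],fl));print(np.round(readout.current_q(),2),readout.current_t()-t0,readout.current_t())
im=get_image("wrist");ds=[d for q in DIM for d in cut_out(q,"wrist")]
pr=raster(im,shell(n),p)>.5
for d in ds: d["iou"]=(d["pixels"]&pr).sum()/(d["pixels"]|pr).sum()
A=cv2.resize(im["pixels"],None,fx=1,fy=1)
def con(m,col): cv2.drawContours(A,cv2.findContours(m.astype(np.uint8),cv2.RETR_LIST,cv2.CHAIN_APPROX_NONE)[0],-1,col,1)
con(pr,(255,0,255))
if ds:
    d=max(ds,key=lambda d:d["iou"]);print("iou",d["iou"],d["p"])
    q,e=fit([(im,d["pixels"])],shell(n),p[:2],(p[2],));print("wrist fit",q.round(3),e,"was",p.round(3))
    con(raster(im,shell(n),q)>.5,(0,255,0))
save(dict(pixels=A),"w_"+n)
E
python3 look.py large 90
```

```text
[[-0.91, -0.0, 0.41], [-0.41, 0.0, -0.91], [-0.0, -1.0, -0.0]]
[ 0.58  0.42 -0.3   1.59  0.13  1.15  0.37] 1.6750000000000003 4.275
iou 0.7796894670583299 0.92
wrist fit [ 6.05595e+02 -2.86714e+02  1.62000e-01] 0.06799618899822235 was [ 6.02155e+02 -2.88143e+02  1.30000e-01]
```

View pics/w_large.png

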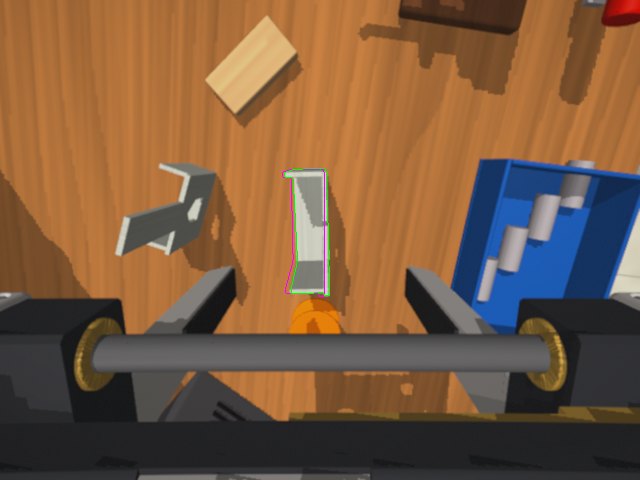

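Green is the wrist fit, and it matches the large shell tightly at (307,232). The small shell is well clear of the front finger, and the spool is low. Grasping now.

```bash
cat > grab.py <<'E'
import sys;from fit import *
n=sys.argv[1];p=np.array([float(v) for v in sys.argv[2:5]])
e=np.array([p[0]-2*np.cos(p[2]),p[1]-2*np.sin(p[2]),DIM[n][5]-25]);o=ori(p[2])
r.goto(e+[0,0,45],o)
print("hit",r.move_l(e,o,rate=90,guard=8))
eoat.close_gripper(40);print("width",readout.current_gripper_width()*94,np.round(readout.current_tool_pos(),1))
f0=np.array(readout.current_force())
r.move_l(np.array(readout.current_tool_pos())+[0,0,float(sys.argv[5])],rate=150)
print("dF",np.round(np.array(readout.current_force())-f0,2),"w",readout.current_gripper_width()*94,readout.current_t())
im=get_image("side");save(im,"g_"+n)
E
python3 grab.py large 605.6 -286.7 0.162 90
```

```text
hit False
width 3.6493789448065743 [ 603.6 -287.1  105. ]
dF [-0.02  1.28 -3.03] w 3.698117571507213 7.5833
```

```bash
cat > hk.py <<'E'
from fit import *
import json
H=np.array(json.load(open("p.json"))["hook"])
def tcp(n,xe,dz,dy=0,H=H):
    c,s=np.cos(H[2]),np.sin(H[2]);x=xe-2
    d=DIM[n];return np.array([H[0]+c*x-s*dy,H[1]+s*x+c*dy,150+dz-d[4]+d[5]-25])
F=lambda:np.round(readout.current_force(),2)
E
cat > ins1.py <<'E'
from hk import *
n="large";o=ori(H[2])
r.goto(tcp(n,-165,15),o);r.pause(.2);print("at",F(),readout.current_t())
im=get_image("scene");im2=get_image("side")
t=[]
for i,b in((im,(220,250)),(im2,(200,180))):
    A=cv2.resize(i["pixels"][b[1]:b[1]+130,b[0]:b[0]+180] if 0 else i["pixels"][150:350,180:440],None,fx=1.5,fy=1.5);t.append(A)
save(dict(pixels=np.hstack(t)),"pre_"+n)
E
python3 ins1.py
```

```text
at [-0.49  0.53 -0.82] 9.0083
```

View pics/pre_large.png

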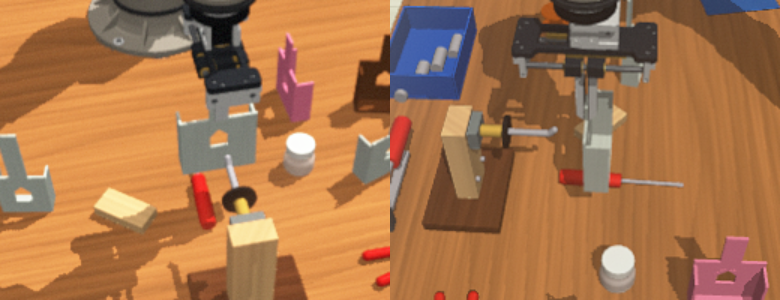

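The shell is held upright in front of the tip. The hole is at about (218,140) in the left image and the rod tip at about (228,160), below it. Inserting.

```bash
cat > ins2.py <<'E'
import sys;from hk import *
n=sys.argv[1];xa=float(sys.argv[2]);dy=float(sys.argv[3]) if len(sys.argv)>3 else 0
f0=F();print("f0",f0)
hit=r.move_l(tcp(n,xa,15,dy),rate=60,guard=5);print("early",hit,F()-f0)
if not hit:
    r.pause(.2);f0=F()
    hit=r.move_l(tcp(n,-30,15,dy),rate=12,guard=4.5)
    p=np.array(readout.current_tool_pos());c,s=np.cos(H[2]),np.sin(H[2])
    print("felt",hit,"eye x",(p[:2]-H[:2])@[c,s]+2,F()-f0,readout.current_t())
    r.pause(.4);print("hold",F()-f0)
E
python3 ins2.py large -76
```

```text
f0 [-0.11 -0.21 -3.14]
early False [-0.37  0.38  0.06]
felt True eye x -51.675325135269354 [-2.69 -1.79  0.96] 13.0583
hold [-3.17 -0.29 -0.51]
```

```bash
cat > fin.py <<'E'
import sys;from hk import *
push,back=float(sys.argv[1]),float(sys.argv[2])
c,s=np.cos(H[2]),np.sin(H[2]);u=np.array([c,s,0])
q=lambda:np.array(readout.current_tool_pos())
f0=F()
if push: r.move_l(q()+push*u,rate=8);r.pause(.35);print("push dF",F()-f0,F()@u)
if back: r.move_l(q()-back*u,rate=10);r.pause(.2);print("back dF",F()-f0)
r.move_l(q()+[0,0,-11],rate=40,guard=8);r.pause(.2);f1=F();print("down11",f1-f0)
hit=r.move_l(q()+[0,0,-7],rate=8,guard=2.5);r.pause(.2);print("seat",hit,q()[2].round(2),F()-f1,readout.current_t())
E
python3 fin.py 1.0 0.8
```

```text
push dF [-1.22 -0.1   1.07] -3.899723156683626
back dF [-0.27  0.15 -0.51]
down11 [ 0.96 -0.91 -1.97]
seat True 178.57 [1.8 1.  5.1] 15.6167
```

```bash
cat >> hk.py <<'E'
def FA(k=12):
    a=[]
    for _ in range(k): r.pause(.02);a.append(readout.current_force())
    return np.mean(a,0).round(2)
u=np.array([np.cos(H[2]),np.sin(H[2]),0])
q=lambda:np.array(readout.current_tool_pos())
E
python3 - <<'E'
from hk import *
print("seated",FA(),np.std([readout.current_force()],0))
r.move_l(q()+[0,0,1.5],rate=20);print("up",FA())
r.move_l(q()-5*u,rate=20);r.pause(.1);b=FA();print("free",b,(q()-H.tolist()[:2].__add__([0]))@u)
for d in(5,.8,.8,.8,.8):
    r.move_l(q()+d*u,rate=10);f=FA();print((q()[:2]-H[:2])@u[:2]+2,f-b)
    if b[0]-f[0]>5.5: break
print(readout.current_t())
E
```

```text
seated [0.62 0.69 1.88] [0. 0. 0.]
up [-0.   -0.05 -2.15]
free [-0.02  0.07 -2.13] -59.71283323664337
-52.74789251483133 [-0.14 -0.13 -0.19]
-52.016705726725704 [-1.89 -0.03  0.78]
-51.32440567220805 [-3.39 -0.06  1.51]
-50.676028508423 [-4.97 -0.06  2.91]
-50.19555931279378 [-6.1   0.05  3.32]
19.6333
```

```bash
cat > rel.py <<'E'
import sys;from hk import *
back,down=float(sys.argv[1]),float(sys.argv[2])
r.move_l(q()-back*u,rate=15);r.pause(.1);f=FA(8);print("back",f)
if down>4: r.move_l(q()+[0,0,4-down],rate=40); f=FA(6);down=4+4
print("seat",r.move_l(q()+[0,0,-down],rate=8,guard=2),q().round(2));print(FA(8))
eoat.ungrasp();r.pause(.15);print("released",FA(8))
r.move_l(q()+[0,0,60],rate=200)
# look from above
r.move_l(q()-60*u+[0,0,60],rate=250)
im=get_image("wrist");save(im,"hang");im2=get_image("side");im3=get_image("scene")
save(dict(pixels=np.hstack([cv2.resize(im2["pixels"][150:350,180:370],(380,400)),cv2.resize(im3["pixels"][200:400,250:440],(380,400))])),"hang2_"+sys.argv[3])
print(readout.current_t())
E
python3 rel.py 1.6 3 large
```

```text
back [-2.49 -0.2  -1.06]
seat True [635.57   7.24 178.24]
[0.7  1.16 3.89]
released [0.24 0.06 0.16]
23.3333
```

View pics/hang2_large.png

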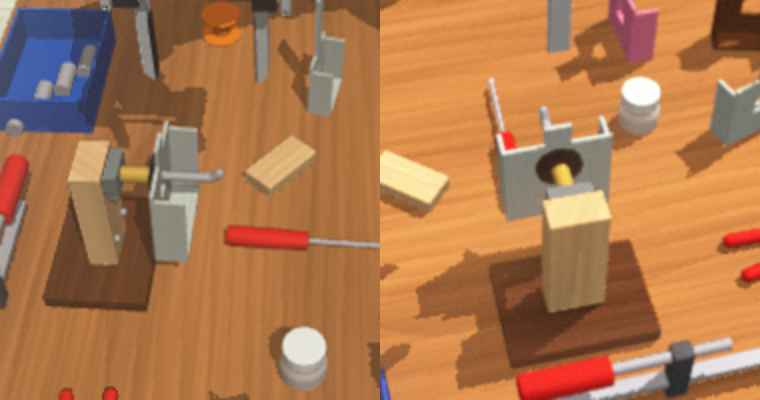

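The large shell hangs square and upright against the disc. I'll fit its lateral position from the wrist camera, then go to the middle shell.

```bash
cat > hl.py <<'E'
from hk import *
im=get_image("wrist");P=[[(x,y,z+72) for x,y,z in k] for k in shell("large")]
p0=(H[0]-53*u[0],H[1]-53*u[1]);pr=raster(im,P,(*p0,H[2]))>.5
ds=[d for k in DIM for d in cut_out(k,"wrist")]
print([round((d["pixels"]&pr).sum()/(d["pixels"]|pr).sum(),2) for d in ds])
d=max(ds,key=lambda d:(d["pixels"]&pr).sum()/(d["pixels"]|pr).sum())
a,e=fit([(im,d["pixels"])],P,p0,(H[2],));rel=a[:2]-H[:2]
print(a.round(3),round(e,3),"lateral vs H",rel@[-u[1],u[0]],"x",rel@u[:2])
E
python3 hl.py; python3 look.py middle 80
```

```text
[np.float64(0.79), np.float64(0.01), np.float64(0.0), np.float64(0.0), np.float64(0.0)]
[6.36096e+02 8.73200e+00 1.30000e-02] 0.242 lateral vs H 1.4477507741586537 x -53.43781268506869
[[-0.02, -0.01, 1.0], [-1.0, -0.0, -0.02], [0.0, -1.0, -0.01]]
[-0.13  0.34 -0.61  1.73  0.21  1.15 -0.46] 1.1417000000000002 24.675
iou 0.8401253918495298 0.57
wrist fit [5.24779e+02 2.94646e+02 3.33000e-01] 0.04012146219611168 was [5.21953e+02 2.94493e+02 3.50000e-01]
```

```bash
python3 grab.py middle 524.8 294.6 0.333 160
cat > pre.py <<'E'
import sys;from hk import *
n=sys.argv[1];dy=float(sys.argv[2]);o=ori(H[2])
a=tcp(n,-165,15,dy)
r.goto(a+[0,0,max(0,float(sys.argv[3]))],o);r.move_l(a,o,rate=150);r.pause(.1);print(FA(6),q().round(1),readout.current_t())
b={c:get_image(c) for c in("side","scene")}
save(dict(pixels=np.hstack([cv2.resize(b["side"]["pixels"][100:300,180:380],(400,400)),cv2.resize(b["scene"]["pixels"][150:350,230:430],(400,400))])),"pre_"+n)
E
python3 pre.py middle 1.3 61
```

```text
hit False
width 3.7080106579113377 [522.8 293.9 126. ]
dF [ 0.62  0.02 -3.93] w 3.6815687014061385 28.4167
[-0.12  0.04 -1.58] [523.1  11.3 226. ] 30.3167
```

View pics/pre_middle.png

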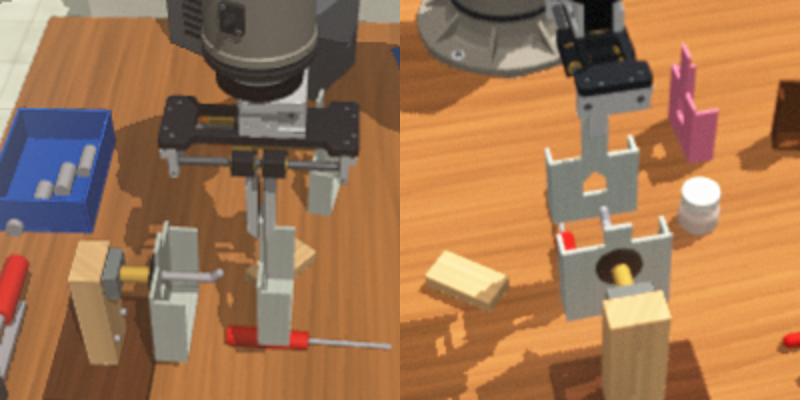

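The middle shell is upright and centred in front of the rod tip, and the large is in place. Inserting it stepwise.

```bash
cat > ins3.py <<'E'
import sys;from hk import *
n=sys.argv[1];dy=float(sys.argv[2]);xc=float(sys.argv[3])
h=r.move_l(tcp(n,-95,15,dy),rate=60,guard=5);print("a",h)
h=h or r.move_l(tcp(n,xc-6,15,dy),rate=30,guard=4);print("b",h,((q()[:2]-H[:2])@u[:2]+2).round(2))
if h: print(FA());raise SystemExit
r.pause(.1);b=FA();print("base",b)
r.move_l(tcp(n,xc-1,15,dy),rate=20,guard=5)
for d in range(12):
    r.move_l(q()+.8*u,rate=10);f=FA(10);print(((q()[:2]-H[:2])@u[:2]+2).round(2),f-b)
    if b[0]-f[0]>5.3: break
r.pause(.1);print(readout.current_t())
E
python3 ins3.py middle 1.3 -56.7
```

```text
a False
b False -62.83
base [-0.19  0.17 -2.12]
-56.98 [-1.73 -0.26  0.84]
-56.34 [-3.88 -0.1   1.99]
-55.74 [-5.35  0.14  3.2 ]
35.0083
```

```bash
python3 rel.py 1.4 15 middle; python3 look.py small 70
```

```text
back [ 0.03  0.02 -2.14]
seat True [630.53   8.56 209.71]
[ 0.79 -0.86  4.91]
released [-0.15 -0.09 -0.04]
39.525
[[-0.02, -0.0, 1.0], [-1.0, 0.0, -0.02], [-0.0, -1.0, -0.0]]
[ 0.68  0.2  -0.27  1.84  0.06  1.11  0.23] 1.2582999999999984 40.7833
iou 0.7857409481149683 0.63
wrist fit [ 4.66479e+02 -2.90465e+02 -1.91000e-01] 0.07535818964242935 was [ 4.63452e+02 -2.91558e+02 -1.57000e-01]
```

View pics/hang2_middle.png

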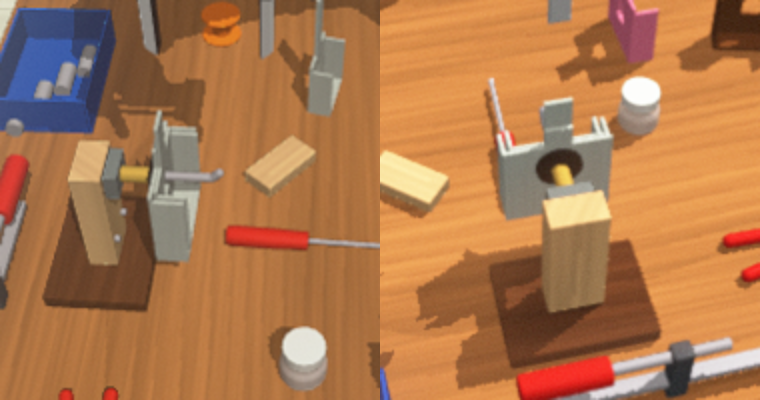

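Both hang nested and level. Now the small shell.

```bash
python3 grab.py small 466.5 -290.5 -0.191 111 && python3 pre.py small 0.8 0
```

```text
hit False
width 3.7049611177997512 [ 464.4 -290.1  147. ]
dF [ 1.85 -0.67 -2.59] w 3.786160975341272 44.1667
[ 0.1   0.02 -1.49] [522.6  10.3 258. ] 45.8333
```

View pics/pre_small.png

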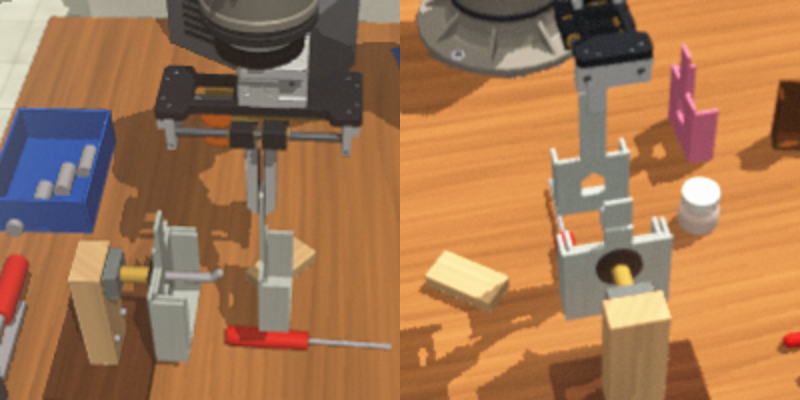

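The small shell is upright and centred, clear of the tip. Inserting.

```bash
python3 ins3.py small 0.8 -61.5
```

```text
a False
b False -67.61
base [-0.32 -0.09 -1.5 ]
-61.62 [ 0.38  0.26 -0.4 ]
-60.84 [-0.29  0.17 -0.07]
-60.19 [-2.08  0.16  1.19]
-59.53 [-4.17  0.15  2.55]
-58.99 [-5.12 -0.07  3.75]
-58.53 [-5.84  0.27  4.3 ]
51.6167
```

```bash
python3 rel.py 0.8 15 small
```

```text
back [-5.13  0.22  0.53]
seat True [627.41   8.23 245.94]
[-0.03 -0.   -1.91]
released [-0.26  0.07  0.01]
55.8083
```

View pics/hang2_small.png

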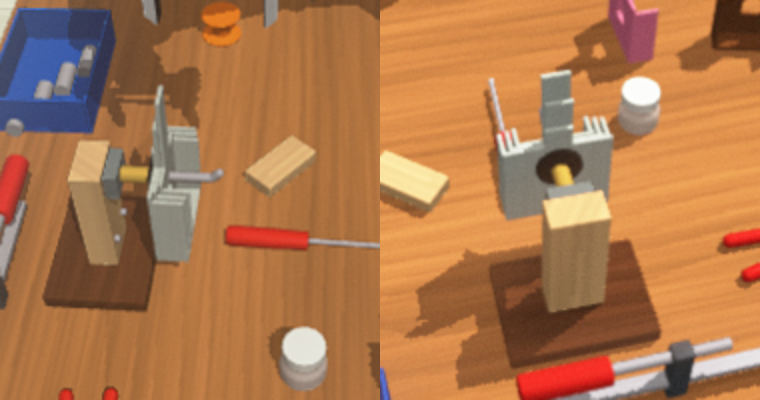

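View pics/hang.png

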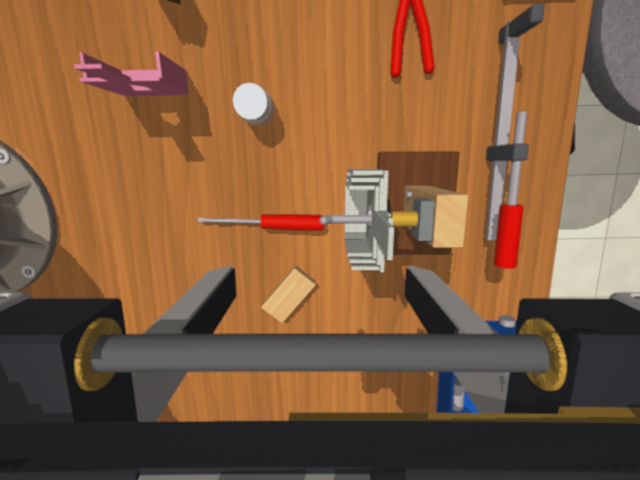

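The side and scene crops show all three nested and upright against the disc. The wrist view shows the flanges evenly stepped at about (367,220). The small was let go 2 to 3 mm high, so I'll check the ear heights numerically.

Run:
```python
from hk import *
ims={c:get_image(c) for c in("scene","side")};A=[]
xs=dict(large=-52.5,middle=-56.5,small=-60.5)
for n in DIM:
    R=[]
    for c in ims:
        e=[H[0]+(xs[n]-2)*u[0],H[1]+(xs[n]-2)*u[1]+1.2,150-DIM[n][4]+DIM[n][5]]
        pr=proj(ims[c],e);ds=[np.array(d["point"])*[640,480] for d in tip_of(n+"_ear",c)]
        if ds:
            k=min(ds,key=lambda a:np.hypot(*(a-pr)));print(n,c,pr.round(1),(k-pr).round(1));R.append(ray(ims[c],*k))
    if len(R)==2:
        X,e=tri(R);print("  ear",X.round(1),"eye x",((X[:2]-H[:2])@u[:2]+2).round(1),"dz",(X[2]-(150-DIM[n][4]+DIM[n][5])).round(1),np.round(e,1))
for c,b in(("scene",(310,225)),("side",(235,185))):
    i=ims[c];I=cv2.resize(i["pixels"],None,fx=5,fy=5,interpolation=cv2.INTER_CUBIC)
    for n in DIM:
        z0=150-DIM[n][4];a=[[H[0]+(xs[n]+x)*u[0]-y*u[1],H[1]+(xs[n]+x)*u[1]+1.2+y*u[0],z0+DIM[n][5]] for x,y in((0,-14),(0,14),(-4,14),(-4,-14))]
        cv2.polylines(I,[np.array([proj(i,k)*5+2 for k in a]).astype(int)],True,(255,0,255),1)
    A.append(I[b[1]*5:b[1]*5+500,b[0]*5:b[0]*5+390])
save(dict(pixels=np.hstack(A)),"chk");print(readout.current_t())
```

```text
large scene [339.3 264.6] [0.3 3.3]
large side [256.7 221. ] [0.8 1. ]
  ear [635.7   7.3 195.5] eye x -51.8 dz -6.5 [2.2 2.2]
middle scene [339.1 251.6] [-0.3  0.6]
middle side [257.  209.7] [3.7 1.9]
  ear [625.1   8.6 228.6] eye x -62.4 dz -6.4 [1.4 1.4]
small scene [338.9 238. ] [-3.1 -1.4]
small side [257.3 197.8] [-0.   0.3]
  ear [625.3   5.7 267.7] eye x -62.2 dz -0.3 [3.2 3.2]
56.2083
```

View pics/chk.png

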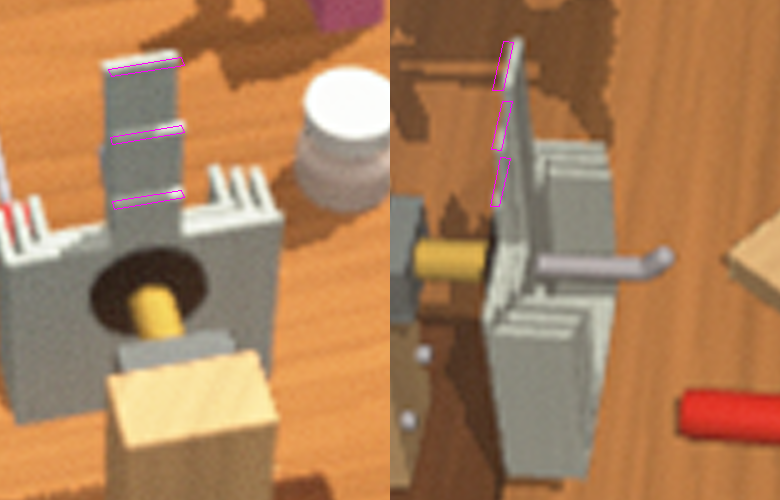

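```bash
python3 -c "
from station import *
r.pause(.3);job.sign_off();print(readout.current_t())"
```

```text
the job is handed in; nothing more can be done
the job is handed in; nothing more can be done
```

I hung the large, middle and small aluminium shells on the rod in that order, each nested in the one before, and handed the job in with the clock at about 57 of 72 s. No verdict was reported.

- **Presses:** the sprung stop gave under each press. The measured pushes were about 6.1 N for the large, 5.4 N for the middle and 5.8 N for the small. The first press of the large read only 3 to 4 N, too noisy to trust, so I repeated it.
- **Seating:** the large and middle were set down by feel. The guard stopped the small's lowering early, so it was let go up to about 3 mm above the rod, within the 1 to 3 mm you allow.
- **Last pictures:** all three look nested, square and against the disc. The small's ear leans forward roughly 2 to 3 mm at its top (about 0.03 rad, limit 0.12). No bystander looked out of place.
- **Checks that disagreed:** locating the ears with the networks put the large and middle about 6.5 mm too low and the middle's eye about 10.6 mm ahead of the large's, against 4 mm when touching. Those sightings were scattered by up to 4 pixels and did not fit the overlay in the close-up, so I went by the overlay and the seating contacts. I did not measure the small's final height or the residual force on the stop separately.

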